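Load a dowel in the sawing jig against its stop

ROBOT

A 7-joint arm with a two-finger parallel gripper is mounted at the origin on the work surface. World frame = base frame: x ahead of the robot, y to its left, z up, the work surface at z = 0. Lengths are in mm, angles in rad, forces in N, time in s.
With the tool pointing down it reaches from about 425 to 975 mm from the base axis. Payload 16.7 kg.
Tool frame: the origin (TCP) lies between the finger pads; the fingertips stand arm.tip_reach ahead of it and the grasp point (between the pads) lies 8 mm behind it (arm.tip_reach is the distance from the TCP to the fingertips, in mm); z points along the fingers, y is the direction in which the jaws open and shut (so a half turn about z gives the same grasp; the last joint's range is limited). The gripper opens to 85 mm and grips with 20 to 120 N. Pads are 22 mm wide; open, the fingers measure 114 mm over their backs; the gripper's body (76 mm by 85 mm) begins 54 mm behind the grasp point. The pads swing forward as they close: fully open they stand 13 mm farther back than shut.
Start: joints at [-1.448, 0.426, 0.074, 1.606, -0.034, 1.111, -0.067], TCP at [181.221, 650.181, 242.302] pointing down, gripper open.
Joint ranges: [-2.85, 2.85], [-0.5, 2.14], [-1.23, 1.37], [0.21, 2.46], [-1.02, 4.16], [0.16, 2.05], [-2.73, 2.73]. Speed limits (rad/s): [1.89, 1.89, 2.39, 2.39, 3.01, 3.01, 3.01].

INTERFACE

Orientations are given as a unit quaternion [w, x, y, z].
In Python, from cell import readout, cams, arm gives the robot as it stands.
- The arm moves only by the shell command python3 -m creep 'ROWS' [OPENING] [FORCE]. ROWS is text: rows parted by semicolons, each of 6 numbers parted by spaces: the shift along the tool's x, y, z in m, then the turn, a rotation vector about the tool's x, y, z in rad. In form: dx dy dz ax ay az; .... A call has 1 to 20 rows; each row shifts and turns the commanded pose from where the row before left it, along the tool's axes as they then stand; what a row does not reach is not made up. A row lasts 1/12 s, in which the tool goes at most 41.7 mm and 7.16 degrees, less where a joint would pass 70% of its speed; a pose out of reach is approached as far as the arm can. A call with a gripper value outside its range is refused whole. OPENING is the closure, from -1 (fully open) to 1 (shut), so that 0 is half open, set as the call begins (- or left out, the last holds). The fingers move at their own pace and stop on an object; FORCE is the grip in N (left out, the last holds). Time passes only in rows, so rows that do not move let the fingers close. It gives the time, the measured TCP pose, the force and the opening at its end, in the units of the state.
- readout.read_state(): the state, without advancing time (a new reading comes with each control period).
- cams.capture(name): name is "side" or "top"; returns the picture (384x512x3 uint8, blue, green, red); there is no depth.
- cams.calibration(name): a dict with "fx", "fy", "cx", "cy" (pixels), "world_from_camera" (4x4, takes a point from camera to world coordinates). Camera axes: x right, y up, looking along -z (the intrinsics and any distortion apply to the point x, -y, -z); pixel columns grow to the right and rows downward; lengths in mm; the calibration is good to about 2 mm. A picture is of the moment at which its call begins. calibration takes no time and is no camera call.
- arm.sign_off(): hands the job in, once; it reports no verdict.
The state is a dict: "t": time; "joint_pos": joint angles; "joint_velocities": joint speeds; "tau": joint torques, N m; "eef_pos": TCP position; "eef_rot": TCP orientation; "wrist_force": force on the tool from outside, world axes, zero at the start; "wrist_torque": the same for the moment, N m; "grip_width": finger opening in mm.
Only numpy, scipy, OpenCV 4.12 (cv2) and the standard library are available. Lean on these libraries where they do the work, as an engineer would, in place of code of your own. Each camera call takes 0.05 s, during which the arm holds its last target.

TASK

Take the wooden dowel from its notched rest and lay it in the V-groove of the sawing jig, leaving a gap of at least 3 cm between it and the steel stop pad. Then slide it gently along the groove until its end meets the stop pad, press it home steadily for about a second with roughly 8 N (never as much as 16 N), and let go. Leave it lying in the groove with its end against the stop, and do not disturb the glass, cup, carton and bottle around.

Things in the scene. Friction and masses are not known exactly. Their poses are not given: they have to be found in the camera images.
- dowel_center (a point): centre of the loose dowel: a plain light-wood round rod, 28 mm in diameter, 150 mm long, about 65 g, both ends flat and alike; x runs along the rod (either way round is the same)
- dowel: the same dowel; its x axis runs along the rod. Its origin lies on the rod's surface, half-way along, and turns with the rod: use dowel_center for its position
- rest: fixed plywood rest that carries the dowel at the start: a foot 130 x 50 x 8 mm and two upright notched plates, 12 mm thick, 50 mm wide and 37.5 mm high, at x = -55 and +55 mm; origin on the table under its centre, x along the dowel. The dowel's axis lies 45 mm above the table; between the plates it is free from the sides and above
- jig: fixed sawing jig: plywood base 290 x 90 x 18 mm (x, y, z) and along its middle a raised rail with a 90 degree aluminium V-groove along x, open upwards. Origin on the table under the base's centre, z up; +x points to the stop. The stop is a wooden block, 60 mm wide, top 84 mm above the table, with a small black wing knob on it and a steel pad before it: see stop_area
- tumbler: bystander: glass tumbler, 72 mm across, 95 mm high, loose; origin at its foot's centre
- beaker: bystander: orange plastic cup, 68 mm across, 90 mm high, loose; origin at its foot's centre
- carton: bystander: cardboard carton 55 x 110 x 165 mm, loose; origin at its underside's centre
- bottle: bystander: closed clear bottle, 68 mm across, 190 mm high, loose; origin at its underside's centre
- groove (a point): point on the groove's bottom line at the jig's middle, 40 mm above the table; axes as the jig's. The groove runs from x = -145 to +95 mm, under the stop too; its upper edges are 51.5 mm above the table. The rail is 27 mm wide, less than the dowel, and free at both sides above the base. A dowel lying in the groove has its axis at y = 0, 59.8 mm above the table
- stop_area (a point): fixed point of the jig at x = 90 mm, y = 0, 59.8 mm high, axes as the jig's: NOT the stop itself. The stop was clamped by hand: its pad's face, 34 x 34 mm, stands anywhere from 15 mm before to 15 mm beyond this point along x (differs each time, not measured: feel or look for it). The pad yields 1 mm for every 8 N on a stiff damped spring; the block begins 11 mm behind its face
Not all that is in view belongs to the job. Of the things that look like the dowel, the middle-sized one is meant.

How it is judged:
By the outcome, as a careful person would: the job done as asked, in the order asked, and still so for the second after the job is handed in, with the robot touching nothing.
It also fails if it takes over 64 s, if anything falls off the work surface, if the arm or the gripper's body presses on something with over 40 N, if the wrist force passes 120 N, or if a joint passes its speed limit or range.

## Working session

There is one attempt and no reset: what is moved stays moved. The work goes in short steps, Python scripts to look and compute and a shell command to move; the robot and the scene stay as the last step left them, time stands still between calls to the robot, and variables do not carry over. Pictures are saved under pics/ and viewed, and the job is handed in when it is done.

```bash
ls; mkdir -p pics
python3 - <<'E'
from cell import readout,cams,arm
import cv2
print(readout.read_state()); print(arm.tip_reach)
for n in("side","top"):
    cv2.imwrite(f"pics/{n}0.png",cams.capture(n)); print(n,cams.calibration(n))
E
```

```text
pics
{'t': 0.0, 'joint_pos': array([-1.44848423,  0.42671899,  0.0738141 ,  1.60665222, -0.03413119,
        1.11076992, -0.06708485]), 'joint_velocities': array([ 2.14034192e-04, -9.99252245e-04,  1.81260229e-03, -1.46871807e-03,
       -6.54145359e-04,  4.57088249e-04,  4.30518435e-06]), 'tau': array([-1.01998103e-03, -9.49842095e+01,  3.76100734e+00, -4.63535500e+01,
        1.93358056e-02,  9.92750167e-03, -5.08446465e-05]), 'eef_pos': array([181.11006556, 649.82401946, 241.59819812]), 'eef_rot': array([-6.15941243e-05,  1.35487172e-01,  9.90778890e-01, -6.42439286e-04]), 'wrist_force': array([ 0.51560294,  0.39300926, -0.69638732]), 'wrist_torque': array([-0.01705147,  0.02295783,  0.03341548]), 'grip_width': 85.49710132940888}
11.0
side {'fx': 383.52498830183004, 'fy': 383.52498830183004, 'cx': 256.299608413469, 'cy': 194.484367689641, 'world_from_camera': array([[ 9.76797136e-01,  1.09035283e-01, -1.84333021e-01,
         2.62184842e+02],
       [-2.13941624e-01,  5.36224224e-01, -8.16512439e-01,
        -9.55139475e+02],
       [ 9.81516643e-03,  8.37003518e-01,  5.47109471e-01,
         7.09452530e+02],
       [ 0.00000000e+00,  0.00000000e+00,  0.00000000e+00,
         1.00000000e+00]])}
top {'fx': 350.360149698279, 'fy': 350.360149698279, 'cx': 251.8642102608084, 'cy': 188.50605802399758, 'world_from_camera': array([[-1.22534646e-02,  9.93547541e-01, -1.12752548e-01,
         3.43205061e+02],
       [-9.99367377e-01, -1.59335691e-02, -3.17956953e-02,
        -2.05419325e+01],
       [-3.33870854e-02,  1.12291610e-01,  9.93114242e-01,
         9.40169667e+02],
       [ 0.00000000e+00,  0.00000000e+00,  0.00000000e+00,
         1.00000000e+00]])}
```

View pics/side0.png

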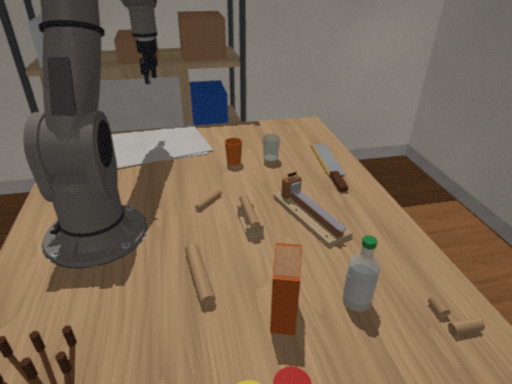

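View pics/top0.png

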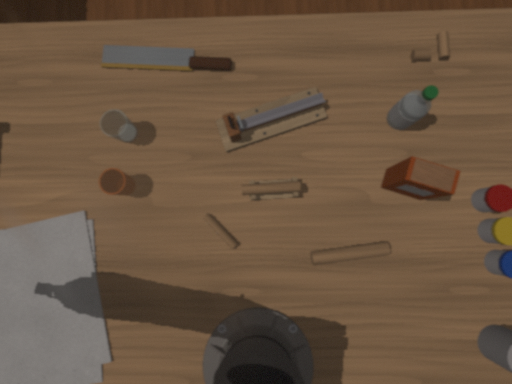

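Candidates in the top view are the thin rod at (223,231), the rod on the rest at (272,187) and the thick rod at (350,253). The one on the rest is the middle-sized one and it lies in the notched rest. I'll confirm that in an enlarged crop.

Run:
```python
import cv2,numpy as np
a=cv2.imread("pics/top0.png"); b=cv2.imread("pics/side0.png")
c=cv2.resize(a[80:210,205:345],None,fx=5.5,fy=4.5*0+4.5,interpolation=cv2.INTER_CUBIC) if 0 else cv2.resize(a[80:210,205:345],None,fx=4.5,fy=4.5,interpolation=cv2.INTER_CUBIC)
cv2.imwrite("pics/topc.png",cv2.convertScaleAbs(c,alpha=1.6))
cv2.imwrite("pics/sidec.png",cv2.resize(b[165:250,190:360],None,fx=4.5,fy=4.5,interpolation=cv2.INTER_CUBIC))
```

```text
(no output)
```

View pics/topc.png

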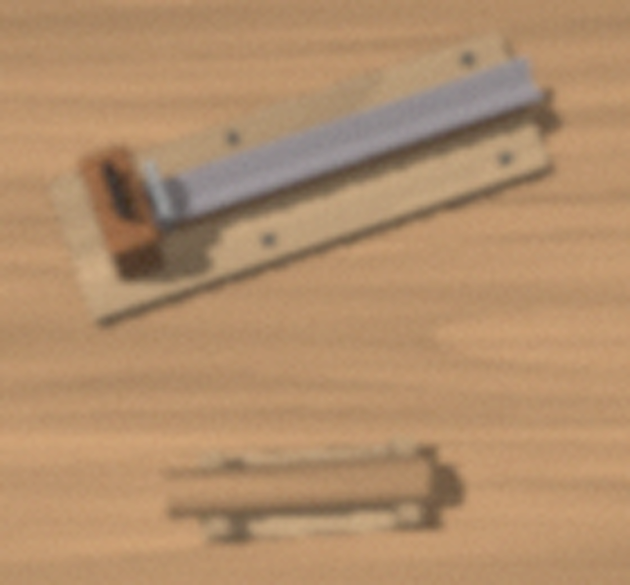

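View pics/sidec.png

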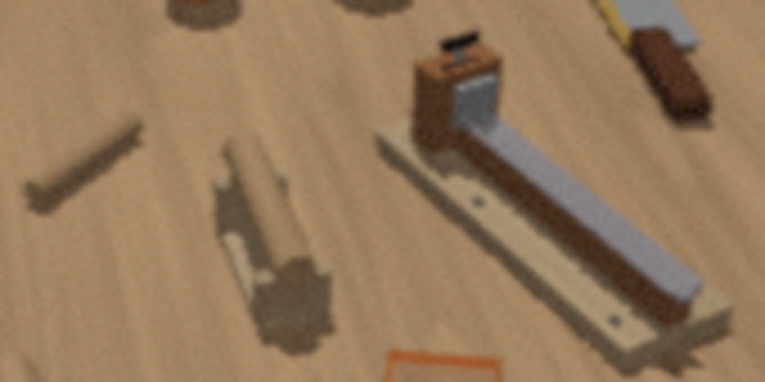

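```bash
cat > h.py <<'E'
import cv2,numpy as np
from cell import cams
def ray(n,u,v):
    c=cams.calibration(n);T=c["world_from_camera"]
    d=T[:3,:3]@np.array([(u-c["cx"])/c["fx"],-(v-c["cy"])/c["fy"],-1.0]);return T[:3,3],d
def onz(n,u,v,z):
    o,d=ray(n,u,v);return o+d*(z-o[2])/d[2]
def crop(n,u,v):
    return (205+(u+.5)/4.5-.5,80+(v+.5)/4.5-.5) if n=="top" else (190+(u+.5)/4.5-.5,165+(v+.5)/4.5-.5)
def proj(n,p):
    c=cams.calibration(n);q=np.linalg.inv(c["world_from_camera"])@np.append(p,1)
    return c["cx"]-c["fx"]*q[0]/q[2],c["cy"]+c["fy"]*q[1]/q[2]
E
python3 - <<'E'
from h import *
np.set_printoptions(precision=1,suppress=True)
a=cv2.imread("pics/top0.png"); hsv=cv2.cvtColor(a,cv2.COLOR_BGR2HSV)
m=np.zeros(a.shape[:2],np.uint8); m[80:140,205:345]=(hsv[80:140,205:345,1]<55)*255
n,l,s,c=cv2.connectedComponentsWithStats(m); i=1+np.argmax(s[1:,4]); print(s[i],hsv[105,280],hsv[110,200])
ys,xs=np.where(l==i); r=cv2.minAreaRect(np.c_[xs,ys].astype(np.float32)); print(r)
# centre line per column at z 51.5
P=np.array([onz("top",x,ys[xs==x].mean(),51.5)[:2] for x in range(xs.min()+14,xs.max()-6)])
vx,vy,x0,y0=cv2.fitLine(P.astype(np.float32),cv2.DIST_HUBER,0,.01,.01).ravel(); print("rail yaw",np.arctan2(vy,vx),x0,y0)
for q in [(50,185),(100,322),(552,168),(505,35)]: print("base",onz("top",*crop("top",*q),18))
for q in [(525,58),(542,100)]: print("railend",onz("top",*crop("top",*q),51.5))
for q in [(168,470),(168,515),(433,458),(433,501)]: print("dow",onz("top",*crop("top",*q),45))
for q in [(150,160),(172,218)]: print("pad top",onz("top",*crop("top",*q),77))
# side
for q in [(455,90),(497,75)]: print("pad top side",onz("side",*crop("side",*q),77))
for q in [(672,300),(702,285)]: print("railend side",onz("side",*crop("side",*q),51.5))
for q in [(292,268)]: print("dowel near end top side",onz("side",*crop("side",*q),59))
for q in [(238,138)]: print("dowel far end top side",onz("side",*crop("side",*q),59))
E
```

```text
[237  93  89  38 973] [ 15  74 103] [ 15 104 118]
((281.0567626953125, 111.1999282836914), (14.833351135253906, 90.11647033691406), 74.14806365966797)
rail yaw -1.2573899 649.2508 -79.93511
base [635. 105.  18.]
base [550.   75.1  18. ]
base [ 638.6 -196.6   18. ]
base [ 722.1 -171.3   18. ]
railend [ 694.1 -177.    51.5]
railend [ 668.6 -185.9   51.5]
dow [456.8  33.6  45. ]
dow [430.9  33.8  45. ]
dow [ 461.2 -117.8   45. ]
dow [ 436.5 -117.2   45. ]
pad top [629.5  40.2  77. ]
pad top [595.6  28.1  77. ]
pad top side [593.4  22.6  77. ]
pad top side [628.5  36.1  77. ]
railend side [ 666.6 -198.6   51.5]
railend side [ 690.6 -188.5   51.5]
dowel near end top side [ 444.3 -130.3   59. ]
dowel far end top side [438.6  19.7  59. ]
```

Run:
```python
from h import *
b=cv2.imread("pics/side0.png"); 
X=np.array([np.cos(1.882),np.sin(1.882),0]);Y=np.array([-X[1],X[0],0]);J=np.array([636.4,-47,0])
im=cv2.resize(b[165:250,190:360],None,fx=4.5,fy=4.5,interpolation=cv2.INTER_CUBIC)
def put(p,c=(0,0,255)):
    u,v=proj("side",p); cv2.circle(im,(int((u-190+.5)*4.5),int((v-165+.5)*4.5)),3,c,-1)
for sx in(-145,145):
  for sy in(-45,45): put(J+sx*X+sy*Y+[0,0,18])
for sy in(-13.5,13.5): put(J-145*X+sy*Y+[0,0,51.5],(0,255,0))
for y in(33.7,-117.5): put(np.array([446.3,y,59]),(255,0,0)); put(np.array([446.3,y,31]),(255,0,255))
cv2.imwrite("pics/ov.png",im)
# same for top: sanity of round trip
print(proj("top",J+[0,0,18]))
```

```text
(np.float64(271.6865884936543), np.float64(118.96422126061044))
```

View pics/ov.png

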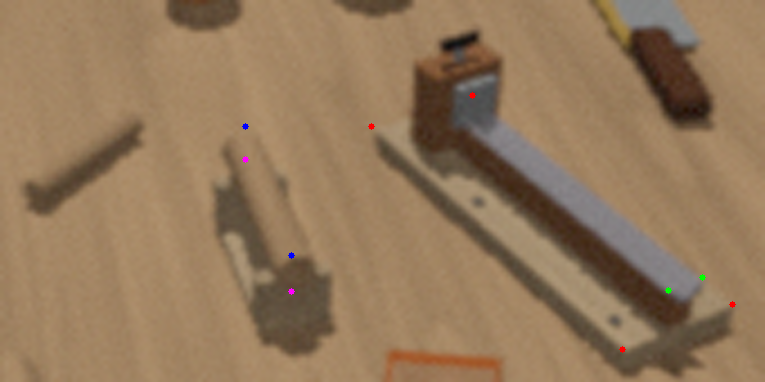

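```bash
python3 -m creep '-.02 -.0126 0 0 0 0;-.02 -.0126 0 0 0 0;-.02 -.0126 0 0 0 0;-.02 -.0126 0 0 0 0;-.02 -.0126 0 0 0 0;-.02 -.0126 0 0 0 0;-.02 -.0126 0 0 0 0;-.02 -.0126 0 0 0 0;-.02 -.0126 0 0 0 0;-.02 -.0126 0 0 0 0;-.02 -.0126 0 0 0 0;-.02 -.0126 0 0 0 0;-.02 -.0126 0 0 0 0;-.02 -.0126 0 0 0 0;-.02 -.0126 0 0 0 0;-.02 -.0126 0 0 0 0;-.02 -.0126 0 0 0 0;-.02 -.0126 0 0 0 0;-.02 -.0126 0 0 0 0;-.02 -.0126 0 0 0 0'
```

```text
t: 1.77
eef_pos: [499.4, 299.0, 242.1]
eef_rot: [-0.0, 0.135, 0.991, -0.0]
wrist_force: [-0.1, 0.2, -0.4]
grip_width: 85.2
```

```bash
python3 -m creep '-.003 -.0247 0 0 0 0;-.003 -.0247 0 0 0 0;-.003 -.0247 0 0 0 0;-.003 -.0247 0 0 0 0;-.003 -.0247 0 0 0 0;-.003 -.0247 0 0 0 0;-.003 -.0247 0 0 0 0;-.003 -.0247 0 0 0 0;-.003 -.0247 0 0 0 0;-.003 -.0247 0 0 0 0;-.003 -.0247 0 0 0 0;-.003 -.0247 0 0 0 0;-.003 -.0247 0 0 0 0;-.003 -.0247 0 0 0 0;0 0 .01 0 0 .1;0 0 .01 0 0 .1;0 0 .01 0 0 .1;0 0 .01 0 0 .1;0 0 .01 0 0 .1;0 0 .01 0 0 .1'
python3 -m creep '0 0 .01 0 0 .1;0 0 .01 0 0 .1;0 0 .01 0 0 .1;0 0 .01 0 0 .1;0 0 .01 0 0 .1;0 0 .01 0 0 .1;0 0 0 0 0 .065;0 0 0 0 0 0;0 0 0 0 0 0'
python3 - <<'E'
from cell import cams,readout
import cv2
print(readout.read_state()['joint_pos'])
for n in("side","top"): cv2.imwrite(f"pics/{n}1.png",cams.capture(n))
a=cv2.imread("pics/top1.png");b=cv2.imread("pics/side1.png")
cv2.imwrite("pics/c1.png",cv2.convertScaleAbs(cv2.resize(a[120:250,200:350],None,fx=4,fy=4,interpolation=cv2.INTER_CUBIC),alpha=1.4))
cv2.imwrite("pics/c1s.png",cv2.resize(b[120:260,160:340],None,fx=4,fy=4,interpolation=cv2.INTER_CUBIC))
E
```

```text
t: 3.43
eef_pos: [446.3, -44.4, 181.8]
eef_rot: [-0.0, 0.425, 0.905, -0.0]
wrist_force: [1.2, 0.1, 0.1]
grip_width: 85.2
t: 4.18
eef_pos: [446.4, -44.3, 122.3]
eef_rot: [-0.0, 0.694, 0.72, -0.0]
wrist_force: [-0.0, 0.6, 0.4]
grip_width: 85.4
[-0.57732871  0.25453354  0.61255403  2.23661835 -0.22398417  0.70811378
  0.22769678]
```

View pics/c1.png

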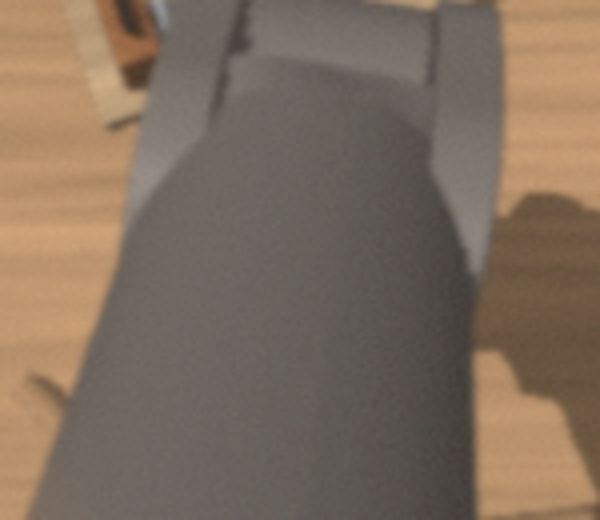

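View pics/c1s.png

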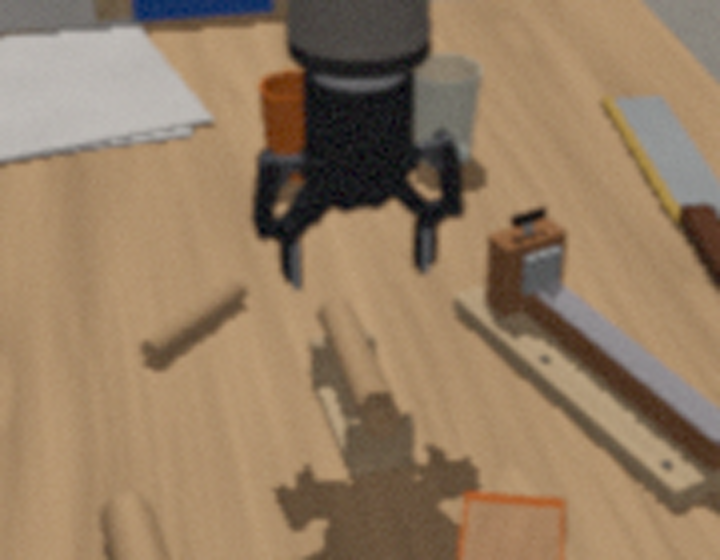

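Run:
```python
from h import *
for z in (111.3,124.3):
  for sx in(-42.5,0,42.5):
    u,v=proj("side",np.array([446.4+sx,-44.3+sx*.03,z])); print(z,sx,(u-160+.5)*4,(v-120+.5)*4)
# dowel by top est
for y in(33.7,-117.5):
    u,v=proj("side",np.array([446.3,y,59]));print("dow",(u-160+.5)*4,(v-120+.5)*4)
```

```text
111.3 -42.5 300.36646314139966 296.40095898315167
111.3 0 358.3239768629712 289.0461757324457
111.3 42.5 415.3578320035092 281.8086043534187
124.3 -42.5 299.9790768122965 281.0485735463793
124.3 0 358.3152134692775 273.7702563269372
124.3 42.5 415.7156825746731 266.6086778159979
dow 338.3834531766711 292.3981375750344
dow 378.9873900413695 407.36862846221425
```

```bash
python3 -m creep '-.002 -.002 .012 0 0 0;-.003 0 .012 0 0 0;0 0 .012 0 0 0;0 0 .012 0 0 0;0 0 .012 0 0 0;0 0 .01 0 0 0;0 0 .008 0 0 0;0 0 .005 0 0 0;0 0 .003 0 0 0;0 0 0 0 0 0;0 0 0 0 0 0'
python3 -m creep '0 0 0 0 0 0;0 0 0 0 0 0;0 0 0 0 0 0;0 0 0 0 0 0;0 0 0 0 0 0;0 0 0 0 0 0' 0.3 30
```

```text
t: 5.2
eef_pos: [444.8, -49.5, 36.5]
eef_rot: [0.0, 0.695, 0.719, 0.0]
wrist_force: [-0.3, 0.9, 0.4]
grip_width: 84.7
t: 5.7
eef_pos: [446.0, -49.3, 36.8]
eef_rot: [0.001, 0.695, 0.719, 0.001]
wrist_force: [5.5, 0.8, 2.5]
grip_width: 30.1
```

```bash
python3 -m creep '0 .001 0 0 0 0;0 .0005 0 0 0 0;0 0 0 0 0 0;0 0 0 0 0 0'
python3 -m creep '0 0 0 0 0 0;0 0 0 0 0 0;0 0 0 0 0 0;0 0 0 0 0 0' 1 40
```

```text
t: 6.03
eef_pos: [446.1, -49.4, 36.3]
eef_rot: [-0.0, 0.695, 0.719, -0.0]
wrist_force: [2.3, -0.7, 0.5]
grip_width: 29.9
t: 6.37
eef_pos: [447.0, -49.3, 36.6]
eef_rot: [0.001, 0.695, 0.719, 0.0]
wrist_force: [5.1, 1.6, 3.2]
grip_width: 26.9
```

```bash
python3 -m creep '0 0 -.003 0 0 0;0 0 -.006 0 0 0;0 0 -.01 0 0 0;0 0 -.012 0 0 0;0 0 -.012 0 0 0;0 0 -.012 0 0 0;0 0 -.012 0 0 0;0 0 -.012 0 0 0;0 0 -.012 0 0 0;0 0 -.012 0 0 0;0 0 -.01 0 0 0;0 0 0 0 0 0;0 0 0 0 0 0'
python3 - <<'E'
from cell import cams,readout
import cv2
for n in("side","top"): cv2.imwrite(f"pics/{n}2.png",cams.capture(n))
b=cv2.imread("pics/side2.png")
cv2.imwrite("pics/c2s.png",cv2.resize(b[100:240,160:340],None,fx=4,fy=4,interpolation=cv2.INTER_CUBIC))
E
```

```text
t: 7.45
eef_pos: [446.2, -49.1, 149.8]
eef_rot: [0.0, 0.695, 0.719, 0.001]
wrist_force: [0.8, 1.5, -1.5]
grip_width: 26.9
```

View pics/c2s.png

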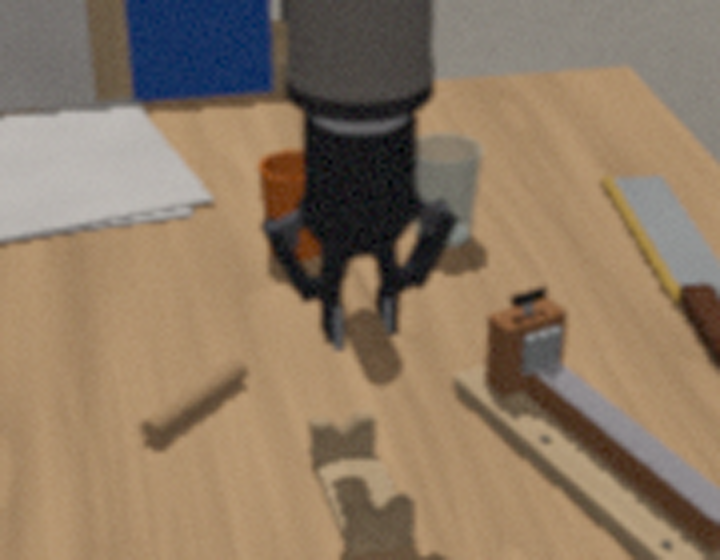

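View pics/top2.png

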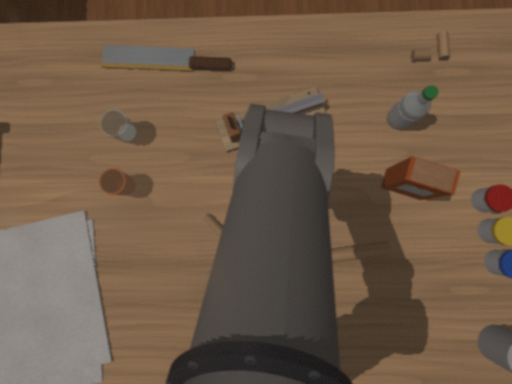

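Run:
```python
from h import *
b=cv2.imread("pics/side2.png")
im=cv2.resize(b[165:205,235:275],None,fx=14,fy=14,interpolation=cv2.INTER_CUBIC)
a=np.deg2rad(92);X=np.array([np.cos(a),np.sin(a),0])
C=np.array([446.2,-49.1,158.3])
for s,c in((-65,(0,0,255)),(-75,(0,255,0)),(-85,(255,0,0))):
  for th in np.linspace(0,2*np.pi,40):
    p=C+s*X+14*np.array([np.cos(th),0,np.sin(th)]);u,v=proj("side",p);cv2.circle(im,(int((u-235+.5)*14),int((v-165+.5)*14)),2,c,-1)
cv2.imwrite("pics/z2.png",cv2.convertScaleAbs(im,alpha=1.5))
```

```text
(no output)
```

View pics/z2.png

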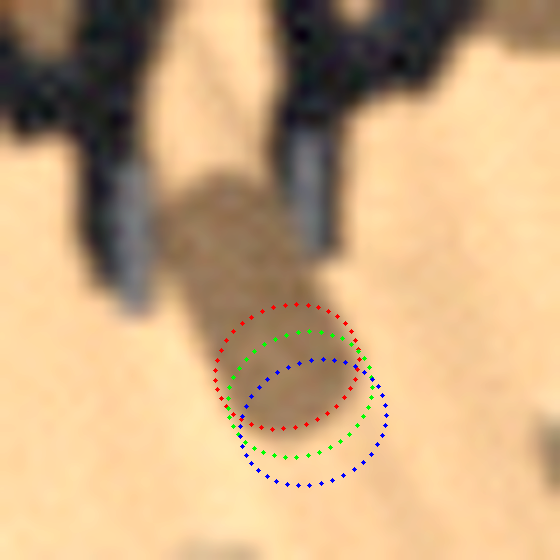

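Run:
```python
from h import *
for n in("top","side"):
  a=cv2.imread(f"pics/{n}0.png")
  for z,c in((0,(0,0,255)),(20,(0,255,0))):
    print(n,z,proj(n,np.array([0,0,z])))
    for r in (110,):
      for th in np.linspace(0,2*np.pi,90):
        u,v=proj(n,np.array([r*np.cos(th),r*np.sin(th),z])); 
        if 0<=u<511 and 0<=v<383: a[int(round(v)),int(round(u))]=c
  cr=a[290:384,180:340] if n=="top" else a[150:280,20:180]
  cv2.imwrite(f"pics/base_{n}.png",cv2.convertScaleAbs(cv2.resize(cr,None,fx=4,fy=4,interpolation=cv2.INTER_NEAREST),alpha=1.6))
```

```text
top 0 (np.float64(257.7577279189409), np.float64(363.3204291429188))
top 20 (np.float64(257.6242582228221), np.float64(366.3866485034072))
side 0 (np.float64(96.20079092021578), np.float64(232.24173915600264))
side 20 (np.float64(94.68870134565785), np.float64(226.82389646448624))
```

View pics/base_top.png

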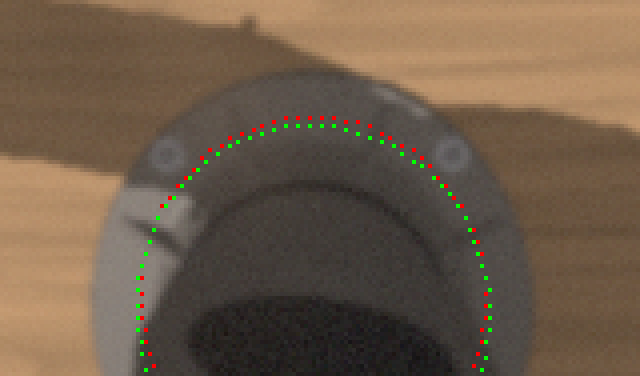

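View pics/base_side.png

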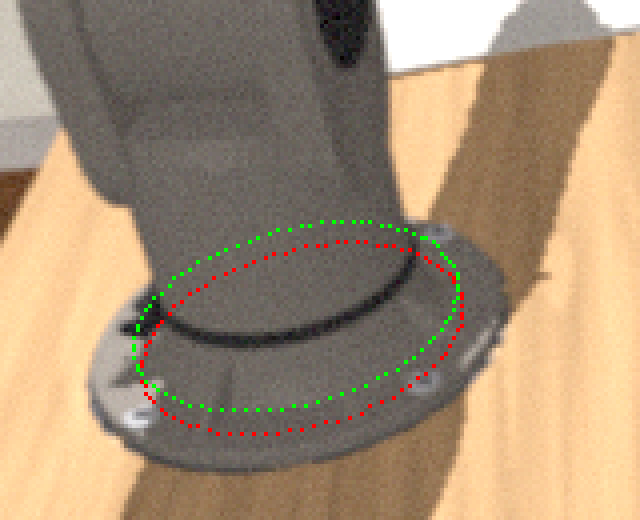

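```bash
python3 -m creep '-.0037 .013 0 0 0 0;-.0037 .013 0 0 0 0;-.0037 .013 0 0 0 0;-.0037 .013 0 0 0 0;-.0037 .013 0 0 0 0;-.0037 .013 0 0 0 0;-.0037 .013 0 0 0 0;-.0037 .013 0 0 0 0;-.0037 .013 0 0 0 0;-.0037 .013 0 0 0 0;-.0037 .013 0 0 0 0;-.0037 .013 0 0 0 0;-.0037 .013 0 0 0 0;-.0037 .013 0 0 0 0;-.0037 .013 0 0 0 0;-.0032 .012 0 0 0 0;0 0 0 0 0 -.069;0 0 0 0 0 -.069;0 0 0 0 0 -.069;0 0 0 0 0 -.069'
python3 -m creep '0 0 .01 0 0 0;0 0 .01 0 0 0;0 0 .01 0 0 0;0 0 .01 0 0 0;0 0 .01 0 0 0;0 0 0 0 0 0;0 0 0 0 0 0'
python3 - <<'E'
from cell import cams,readout
import cv2
for n in("side","top"): cv2.imwrite(f"pics/{n}3.png",cams.capture(n))
b=cv2.imread("pics/side3.png")
cv2.imwrite("pics/c3s.png",cv2.resize(b[110:250,240:380],None,fx=4.2,fy=4.2,interpolation=cv2.INTER_CUBIC))
a=cv2.imread("pics/top3.png")
cv2.imwrite("pics/c3.png",cv2.convertScaleAbs(cv2.resize(a[60:190,205:345],None,fx=4.5,fy=4.5,interpolation=cv2.INTER_CUBIC),alpha=1.5))
E
```

```text
t: 9.22
eef_pos: [654.4, -101.1, 147.8]
eef_rot: [-0.001, 0.588, 0.809, -0.001]
wrist_force: [-0.7, -0.5, -0.7]
grip_width: 26.9
t: 9.8
eef_pos: [654.6, -101.0, 98.4]
eef_rot: [-0.001, 0.59, 0.808, -0.001]
wrist_force: [0.3, 1.2, 0.3]
grip_width: 26.9
```

View pics/c3s.png

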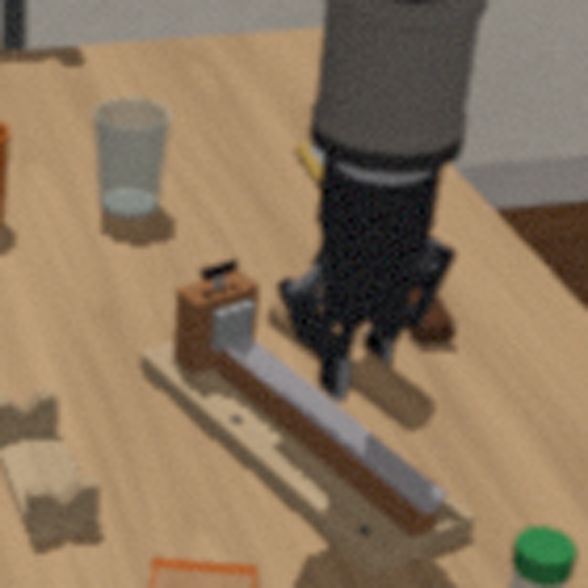

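View pics/c3.png

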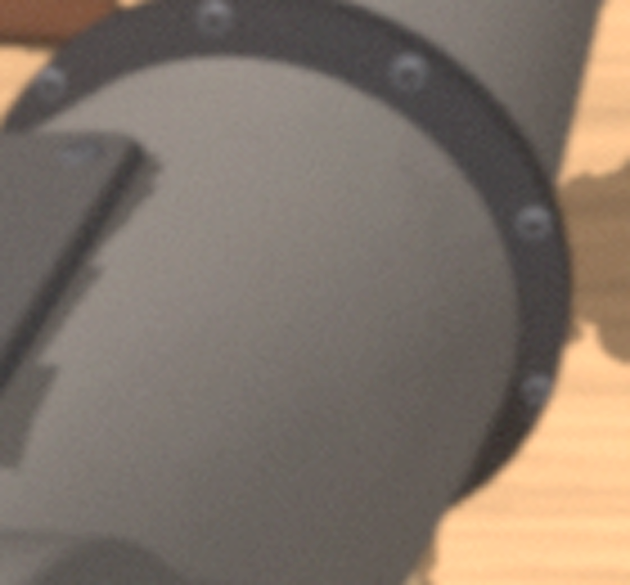

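Run:
```python
from h import *
np.set_printoptions(precision=1,suppress=True)
b=cv2.imread("pics/side3.png")
cv2.imwrite("pics/z3.png",cv2.convertScaleAbs(cv2.resize(b[175:240,285:360],None,fx=8,fy=8,interpolation=cv2.INTER_CUBIC),alpha=1.4))
```

```text
(no output)
```

View pics/z3.png

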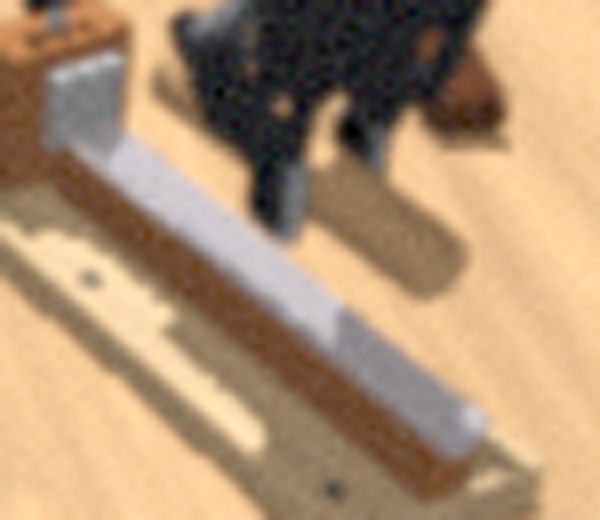

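Run:
```python
from h import *
np.set_printoptions(precision=1,suppress=True)
f=lambda u,v:(285+(u+.5)/8-.5,175+(v+.5)/8-.5)
X=np.array([np.cos(1.883),np.sin(1.883)]);Y=np.array([-X[1],X[0]])
P=lambda u,v,z:onz("side",*f(u,v),z)[:2]
e=P(428,259,106.8); r=(P(482,420,51.5)+P(450,455,51.5))/2
r2=(P(108,160,51.5)+P(65,143,51.5))/2 if 0 else None
print("end",e,"railend",r,"end rel rail x,y",(e-r)@X,(e-r)@Y)
print("padtop",P(47,75,77),P(122,52,77),"rel",[( (p-r)@X-145,(p-r)@Y) for p in(P(47,75,77),P(122,52,77))])
print("finger",np.array([654.6,-101])-e, (np.array([654.6,-101])-e)@X)
J=np.array([636.4,-47]); t=np.array([654.6,-101])-J; print("tcp in jig(top)",t@X,t@Y)
```

```text
end [ 671.9 -161.5] railend [ 680.7 -192.3] end rel rail x,y 31.989037441285625 -1.112668881176094
padtop [593.7  26.6] [628.1  37.5] rel [(np.float64(90.09751454468142), np.float64(15.508081872040911)), (np.float64(89.89941330773178), np.float64(-20.581916478903285))]
finger [-17.3  60.5] 62.935402036259944
tcp in jig(top) -56.9798352343727 -0.733741551052608
```

```bash
python3 -m creep '0 0 .008 0 0 0;0 0 .008 0 0 0;0 0 .008 0 0 0;0 0 .007 0 0 0;0 0 .005 0 0 0;0 0 .004 0 0 0;0 0 .002 0 0 0;0 0 .0005 0 0 0;0 0 0 0 0 0'
python3 -m creep '0 0 .001 0 0 0;0 0 .001 0 0 0;0 0 0 0 0 0;0 0 0 0 0 0'
```

```text
t: 10.65
eef_pos: [656.4, -100.7, 57.0]
eef_rot: [0.001, 0.589, 0.808, 0.001]
wrist_force: [6.0, 1.4, 0.1]
grip_width: 27.3
t: 10.98
eef_pos: [656.4, -100.7, 55.1]
eef_rot: [0.001, 0.589, 0.808, 0.001]
wrist_force: [4.8, 1.6, 2.0]
grip_width: 26.8
```

```bash
python3 -m creep '0 .001 0 0 0 0;0 .001 0 0 0 0;0 .0005 0 0 0 0;0 0 0 0 0 0'
python3 -m creep '0 0 .001 0 0 0;0 0 .001 0 0 0;0 0 0 0 0 0;0 0 0 0 0 0'
```

```text
t: 11.32
eef_pos: [657.1, -100.3, 54.5]
eef_rot: [-0.0, 0.59, 0.808, -0.0]
wrist_force: [-0.2, 0.7, -1.2]
grip_width: 26.7
t: 11.65
eef_pos: [657.2, -100.3, 52.6]
eef_rot: [-0.0, 0.59, 0.808, -0.0]
wrist_force: [-0.4, -0.2, -1.0]
grip_width: 26.8
```

```bash
python3 -m creep '0 0 .0007 0 0 0;0 0 .0007 0 0 0;0 0 0 0 0 0;0 0 0 0 0 0'
python3 -m creep '0 0 .0005 0 0 0;0 0 .0005 0 0 0;0 0 0 0 0 0;0 0 0 0 0 0'
```

```text
t: 11.98
eef_pos: [657.4, -100.3, 52.0]
eef_rot: [0.0, 0.59, 0.808, 0.0]
wrist_force: [-3.6, 1.5, 8.8]
grip_width: 27.2
t: 12.32
eef_pos: [657.5, -100.3, 51.9]
eef_rot: [-0.0, 0.59, 0.808, 0.0]
wrist_force: [-9.5, 2.2, 24.2]
grip_width: 26.8
```

```bash
python3 -m creep '0 -.0002 -.0008 0 0 0;0 0 0 0 0 0;0 0 0 0 0 0'
python3 -m creep '0 0 0 0 0 0;0 0 0 0 0 0;0 0 0 0 0 0;0 0 0 0 0 0' 0.1
python3 -m creep '0 0 -.01 0 0 0;0 0 -.015 0 0 0;0 0 -.02 0 0 0;0 0 -.02 0 0 0;0 0 -.02 0 0 0;0 0 -.02 0 0 0;0 0 -.02 0 0 0;0 0 0 0 0 0' -0.3
python3 - <<'E'
from cell import cams,readout
import cv2
for n in("side",): cv2.imwrite(f"pics/{n}4.png",cams.capture(n))
b=cv2.imread("pics/side4.png")
cv2.imwrite("pics/z4.png",cv2.convertScaleAbs(cv2.resize(b[165:240,275:360],None,fx=8,fy=8,interpolation=cv2.INTER_CUBIC),alpha=1.3))
E
```

```text
t: 12.57
eef_pos: [657.4, -100.4, 52.0]
eef_rot: [0.0, 0.59, 0.808, 0.0]
wrist_force: [-5.5, 0.6, 12.0]
grip_width: 26.7
t: 12.9
eef_pos: [657.2, -100.3, 51.0]
eef_rot: [-0.0, 0.589, 0.808, -0.0]
wrist_force: [0.6, -0.5, -1.3]
grip_width: 38.2
t: 13.57
eef_pos: [659.1, -101.0, 181.9]
eef_rot: [0.003, 0.59, 0.808, 0.002]
wrist_force: [0.1, -0.3, 0.7]
grip_width: 55.9
```

View pics/z4.png

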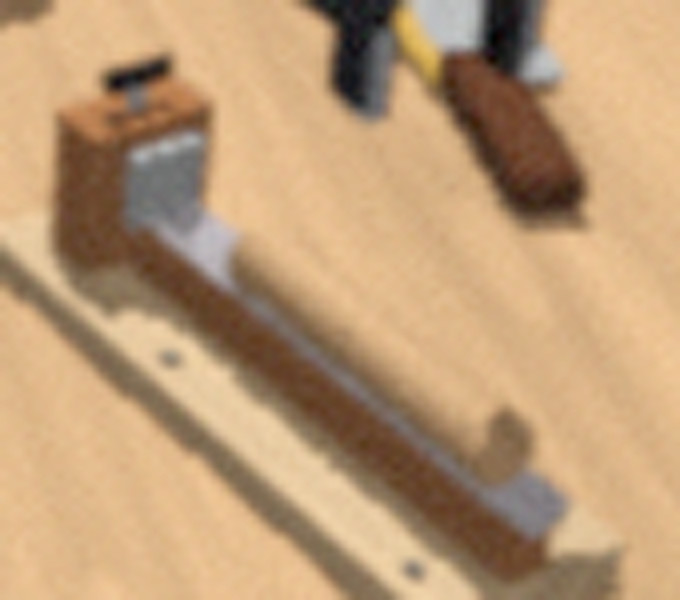

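Run:
```python
from h import *
np.set_printoptions(precision=1,suppress=True)
f=lambda u,v:(275+(u+.5)/8-.5,165+(v+.5)/8-.5)
X=np.array([np.cos(1.883),np.sin(1.883)]);Y=np.array([-X[1],X[0]])
P=lambda u,v,z:onz("side",*f(u,v),z)[:2]
r=(P(566,500,51.5)+P(528,535,51.5))/2
for nm,q in dict(end=P(505,447,59.8),endtop=P(512,408,73.8),far=P(248,232,73.8),padL=P(128,160,76.8),padR=P(205,132,76.8),padLb=P(123,222,48)).items(): print(nm,q,(q-r)@X-145,(q-r)@Y)
```

```text
end [ 677.1 -161.7] -114.57601130458697 -5.6472547289357955
endtop [ 679.3 -158. ] -111.74036970507558 -8.947684657812419
far [624.6 -31.4] 25.561485296605582 4.263597760309649
padL [593.1  23.3] 87.24031162387283 17.411188252844784
padR [629.4  37.6] 89.74995384394722 -21.525901370477317
padLb [592.8  23. ] 87.12027387519572 17.857338713364182
```

Run:
```python
from h import *
np.set_printoptions(precision=1,suppress=True)
for q,z in(((398,118),0),((430,93),190),((405,110),60)): print(onz("top",*q,z))
from cell import readout; print(readout.read_state()['eef_pos'])
```

```text
[ 637.  -391.3    0. ]
[ 632.2 -388.7  190. ]
[ 638.8 -386.5   60. ]
[ 658.4 -100.7  179.9]
```

```bash
python3 -m creep '-.015 0 0 0 0 0;-.02 0 0 0 0 0;-.02 0 0 0 0 0;-.02 0 0 0 0 0;-.015 0 0 0 0 0;-.002 0 .002 0 0 0;0 0 .005 0 0 0;0 0 0 0 0 0;0 0 0 0 0 0;0 0 0 0 0 0' 1 60
python3 - <<'E'
from cell import cams,readout
import cv2
b=cams.capture("side");cv2.imwrite("pics/side5.png",b)
cv2.imwrite("pics/z5.png",cv2.convertScaleAbs(cv2.resize(b[130:260,260:400],None,fx=4.5,fy=4.5,interpolation=cv2.INTER_CUBIC),alpha=1.3))
E
```

```text
t: 14.45
eef_pos: [685.3, -186.8, 169.1]
eef_rot: [-0.0, 0.589, 0.808, 0.0]
wrist_force: [0.3, -0.2, 1.1]
grip_width: -0.2
```

View pics/z5.png

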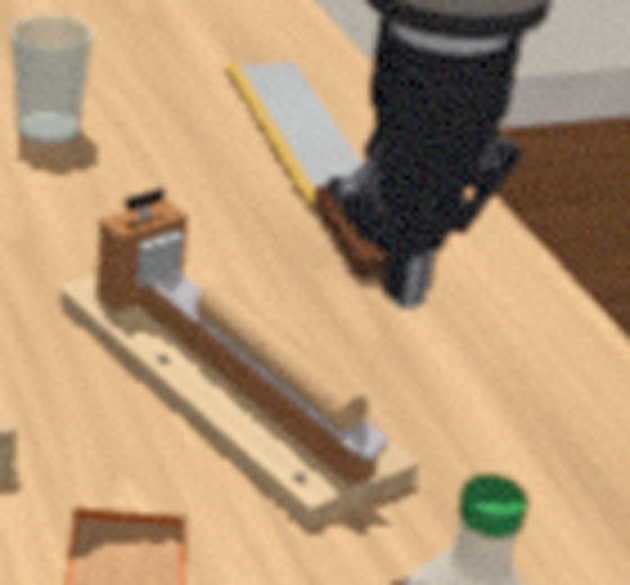

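```bash
python3 -m creep '0 0 .012 0 0 0;0 0 .012 0 0 0;0 0 .012 0 0 0;0 0 .012 0 0 0;0 0 .012 0 0 0;0 0 .012 0 0 0;0 0 .012 0 0 0;0 0 .01 0 0 0;0 0 .006 0 0 0;0 0 .002 0 0 0;0 0 0 0 0 0;0 0 0 0 0 0;0 0 0 0 0 0'
python3 - <<'E'
from cell import cams,readout
import cv2
b=cams.capture("side");cv2.imwrite("pics/side6.png",b)
cv2.imwrite("pics/z6.png",cv2.convertScaleAbs(cv2.resize(b[165:240,285:370],None,fx=7,fy=7,interpolation=cv2.INTER_CUBIC),alpha=1.3))
print(readout.read_state()['eef_pos'])
E
```

```text
t: 15.58
eef_pos: [685.6, -188.1, 68.0]
eef_rot: [0.0, 0.589, 0.808, 0.0]
wrist_force: [0.3, -0.0, 0.1]
grip_width: 0.6
[ 685.65274884 -188.04835534   67.95290346]
```

View pics/z6.png

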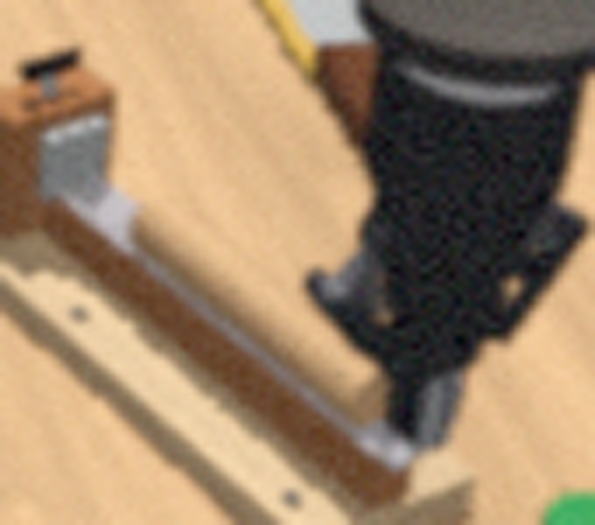

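```bash
python3 -m creep '0 0 .0015 0 0 0;0 0 .0015 0 0 0;.0015 0 0 0 0 0;.0015 0 0 0 0 0;.0015 0 0 0 0 0;.0015 0 0 0 0 0;.0015 0 0 0 0 0;.0015 0 0 0 0 0;.0015 0 0 0 0 0;.0015 0 0 0 0 0;.0015 0 0 0 0 0;.0015 0 0 0 0 0;.0015 0 0 0 0 0;.0015 0 0 0 0 0;.0015 0 0 0 0 0;.0015 0 0 0 0 0'
python3 - <<'E'
from cell import cams,readout
import cv2
b=cams.capture("side");cv2.imwrite("pics/side7.png",b)
cv2.imwrite("pics/z7.png",cv2.convertScaleAbs(cv2.resize(b[165:240,285:370],None,fx=7,fy=7,interpolation=cv2.INTER_CUBIC),alpha=1.3))
E
```

```text
t: 16.97
eef_pos: [678.8, -167.8, 64.2]
eef_rot: [0.0, 0.59, 0.808, -0.0]
wrist_force: [-0.2, -1.5, -0.3]
grip_width: 0.3
```

View pics/z7.png

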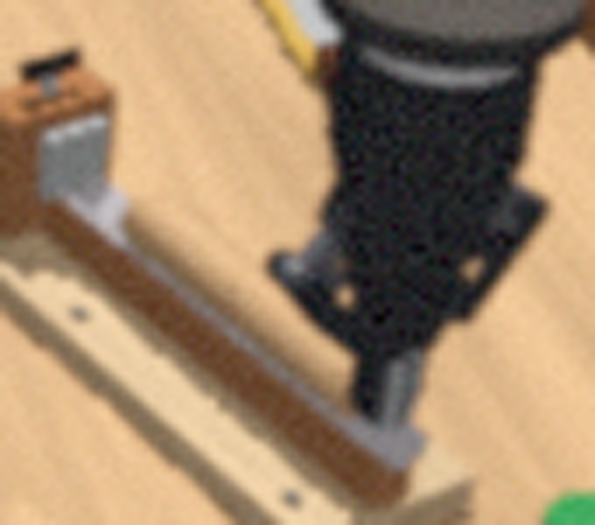

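```bash
python3 -m creep '.0015 0 0 0 0 0;.0015 0 0 0 0 0;.0015 0 0 0 0 0;.0015 0 0 0 0 0;.0015 0 0 0 0 0;.0015 0 0 0 0 0;.0015 0 0 0 0 0;.0015 0 0 0 0 0;.0015 0 0 0 0 0;.0015 0 0 0 0 0;.0015 0 0 0 0 0;.0015 0 0 0 0 0;.0015 0 0 0 0 0;.0015 0 0 0 0 0;.0015 0 0 0 0 0;.0015 0 0 0 0 0;.0015 0 0 0 0 0;.0015 0 0 0 0 0;0 0 0 0 0 0'
python3 - <<'E'
from cell import cams,readout
import cv2
b=cams.capture("side");cv2.imwrite("pics/side8.png",b)
cv2.imwrite("pics/z8.png",cv2.convertScaleAbs(cv2.resize(b[165:240,275:360],None,fx=7,fy=7,interpolation=cv2.INTER_CUBIC),alpha=1.3))
E
```

```text
t: 18.6
eef_pos: [670.6, -141.8, 64.2]
eef_rot: [-0.0, 0.589, 0.808, 0.0]
wrist_force: [0.0, 1.0, -0.4]
grip_width: -0.2
```

View pics/z8.png

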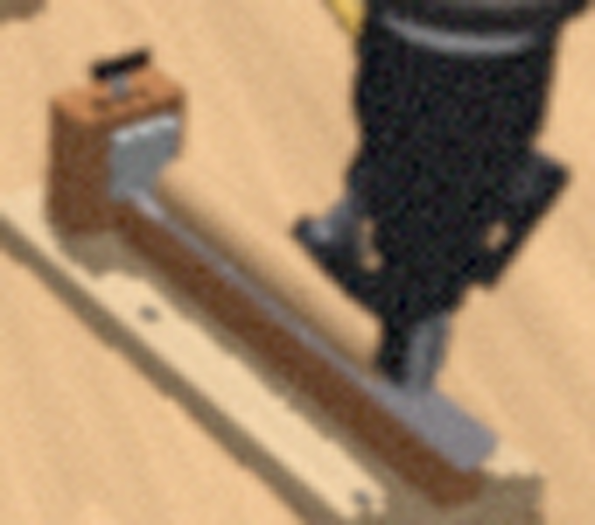

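```bash
python3 -m creep '.001 0 0 0 0 0;.001 0 0 0 0 0;.001 0 0 0 0 0;.001 0 0 0 0 0;.001 0 0 0 0 0;.001 0 0 0 0 0;.001 0 0 0 0 0;.001 0 0 0 0 0;.001 0 0 0 0 0;.001 0 0 0 0 0;.001 0 0 0 0 0;.001 0 0 0 0 0;0 0 0 0 0 0'
python3 -m creep '.0005 0 0 0 0 0;.0005 0 0 0 0 0;.0005 0 0 0 0 0;.0005 0 0 0 0 0;.0005 0 0 0 0 0;.0005 0 0 0 0 0;0 0 0 0 0 0'
python3 - <<'E'
from cell import cams,readout
import cv2
b=cams.capture("side");cv2.imwrite("pics/side9.png",b)
cv2.imwrite("pics/z9.png",cv2.convertScaleAbs(cv2.resize(b[165:225,275:345],None,fx=8,fy=8,interpolation=cv2.INTER_CUBIC),alpha=1.3))
E
```

```text
t: 19.73
eef_pos: [666.9, -130.5, 64.1]
eef_rot: [-0.0, 0.589, 0.808, -0.0]
wrist_force: [-0.0, -0.0, 0.3]
grip_width: 0.1
t: 20.32
eef_pos: [666.0, -127.8, 64.2]
eef_rot: [-0.0, 0.589, 0.808, -0.0]
wrist_force: [0.0, -0.1, -0.1]
grip_width: 0.2
```

View pics/z9.png

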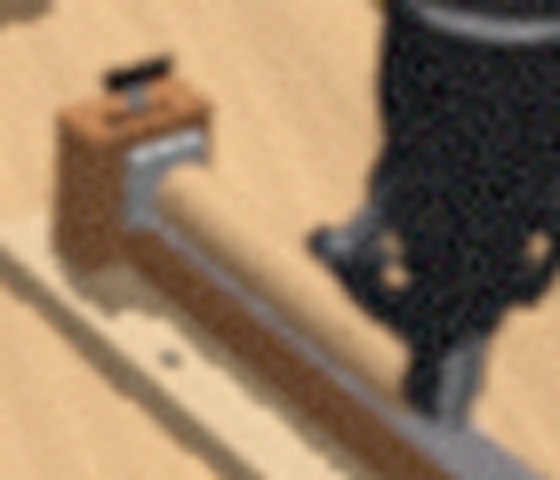

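Close now, so I'll continue at 0.5 mm per row in short calls.

```bash
python3 -m creep '.0005 0 0 0 0 0;.0005 0 0 0 0 0;.0005 0 0 0 0 0;.0005 0 0 0 0 0;0 0 0 0 0 0'
python3 -m creep '.0005 0 0 0 0 0;.0005 0 0 0 0 0;.0005 0 0 0 0 0;0 0 0 0 0 0'
python3 -m creep '.0005 0 0 0 0 0;.0005 0 0 0 0 0;0 0 0 0 0 0'
```

```text
t: 20.78
eef_pos: [665.4, -125.9, 64.2]
eef_rot: [-0.0, 0.589, 0.808, -0.0]
wrist_force: [0.3, 0.5, -0.0]
grip_width: 0.2
t: 21.12
eef_pos: [664.9, -124.5, 64.2]
eef_rot: [-0.0, 0.589, 0.808, -0.0]
wrist_force: [-1.2, -0.1, 0.2]
grip_width: 0.2
t: 21.37
eef_pos: [664.7, -123.5, 64.2]
eef_rot: [-0.0, 0.589, 0.808, -0.0]
wrist_force: [0.6, 0.5, 0.5]
grip_width: 0.2
```

```bash
for i in 1; do :; done; python3 -m creep '.0005 0 0 0 0 0;.0005 0 0 0 0 0;0 0 0 0 0 0'
python3 -m creep '.0005 0 0 0 0 0;.0005 0 0 0 0 0;0 0 0 0 0 0'
```

```text
t: 21.62
eef_pos: [664.3, -122.6, 64.2]
eef_rot: [-0.0, 0.589, 0.808, -0.0]
wrist_force: [0.5, 0.0, -0.5]
grip_width: 0.3
t: 21.87
eef_pos: [664.0, -121.7, 64.2]
eef_rot: [-0.0, 0.589, 0.808, -0.0]
wrist_force: [-0.2, -1.1, -0.6]
grip_width: -0.0
```

```bash
python3 -m creep '.0005 0 0 0 0 0;.0003 0 0 0 0 0;0 0 0 0 0 0'
```

```text
t: 22.12
eef_pos: [663.8, -120.9, 64.2]
eef_rot: [0.0, 0.589, 0.808, -0.0]
wrist_force: [0.5, -0.8, 1.0]
grip_width: 0.0
```

```bash
python3 -m creep '.0004 0 0 0 0 0;.0004 0 0 0 0 0;0 0 0 0 0 0'
```

```text
t: 22.37
eef_pos: [663.6, -120.3, 64.2]
eef_rot: [0.0, 0.589, 0.808, -0.0]
wrist_force: [0.4, 0.3, -0.6]
grip_width: -0.0
```

```bash
python3 -m creep '.0004 0 0 0 0 0;.0004 0 0 0 0 0;0 0 0 0 0 0'
```

```text
t: 22.62
eef_pos: [663.4, -119.9, 64.3]
eef_rot: [0.0, 0.59, 0.808, -0.0]
wrist_force: [1.1, -3.7, -0.4]
grip_width: -0.1
```

```bash
python3 -m creep '.0004 0 0 0 0 0;.0004 0 0 0 0 0;0 0 0 0 0 0'
```

```text
t: 22.87
eef_pos: [663.3, -119.6, 64.4]
eef_rot: [0.001, 0.59, 0.808, -0.0]
wrist_force: [1.3, -7.0, 0.5]
grip_width: 0.0
```

```bash
python3 -m creep '.0004 0 0 0 0 0;.0004 0 0 0 0 0;0 0 0 0 0 0'
```

```text
t: 23.12
eef_pos: [663.1, -119.2, 64.5]
eef_rot: [0.001, 0.59, 0.808, -0.0]
wrist_force: [2.7, -8.7, 0.6]
grip_width: 0.2
```

```bash
python3 -m creep '0 0 0 0 0 0;0 0 0 0 0 0;0 0 0 0 0 0;0 0 0 0 0 0'; python3 -m creep '0 0 0 0 0 0;0 0 0 0 0 0;0 0 0 0 0 0;0 0 0 0 0 0'
```

```text
t: 23.45
eef_pos: [663.2, -119.3, 64.5]
eef_rot: [0.001, 0.59, 0.807, -0.0]
wrist_force: [2.0, -9.1, -0.4]
grip_width: -0.1
t: 23.78
eef_pos: [663.2, -119.3, 64.5]
eef_rot: [0.001, 0.59, 0.808, -0.0]
wrist_force: [3.2, -7.2, 0.6]
grip_width: -0.2
```

```bash
python3 -m creep '0 0 0 0 0 0;0 0 0 0 0 0;0 0 0 0 0 0;0 0 0 0 0 0;0 0 0 0 0 0;0 0 0 0 0 0'
python3 -m creep '-.0005 0 0 0 0 0;-.0005 0 0 0 0 0;-.0005 0 0 0 0 0;-.0005 0 0 0 0 0;-.001 0 0 0 0 0;-.001 0 0 0 0 0;-.002 0 0 0 0 0;-.004 0 0 0 0 0;-.008 0 0 0 0 0;-.008 0 0 0 0 0;-.008 0 -.005 0 0 0;0 0 -.015 0 0 0;0 0 -.02 0 0 0;0 0 -.02 0 0 0;0 0 -.02 0 0 0;0 0 -.02 0 0 0;0 0 -.02 0 0 0;0 0 0 0 0 0'
python3 - <<'E'
from cell import cams,readout
import cv2
b=cams.capture("side");cv2.imwrite("pics/side10.png",b)
cv2.imwrite("pics/z10.png",cv2.convertScaleAbs(cv2.resize(b[165:240,275:360],None,fx=8,fy=8,interpolation=cv2.INTER_CUBIC),alpha=1.3))
E
```

```text
t: 24.28
eef_pos: [663.1, -119.3, 64.5]
eef_rot: [0.001, 0.59, 0.807, -0.0]
wrist_force: [2.6, -8.7, -1.0]
grip_width: -0.1
t: 25.78
eef_pos: [674.9, -151.3, 189.8]
eef_rot: [0.003, 0.59, 0.808, 0.002]
wrist_force: [-0.0, 0.4, -0.5]
grip_width: 0.0
```

View pics/z10.png

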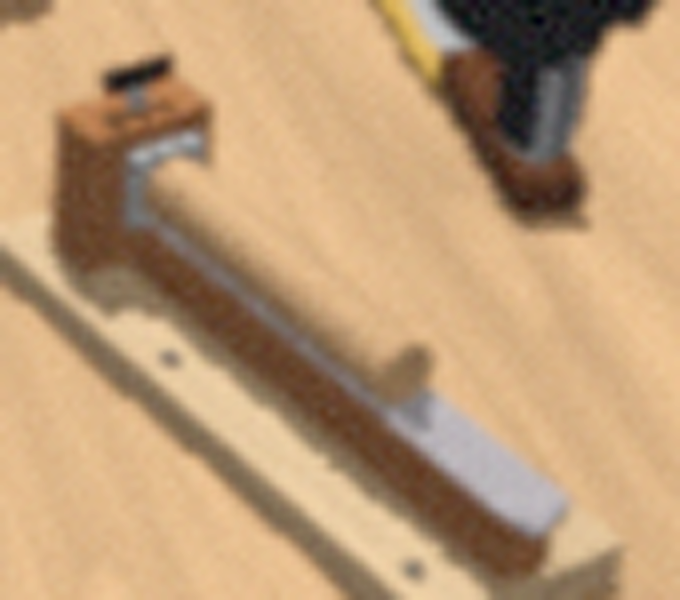

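```bash
python3 -m creep '-.02 -.02 -.01 0 0 0;-.02 -.02 -.01 0 0 0;-.02 -.02 -.01 0 0 0;-.02 -.02 0 0 0 0;-.02 -.02 0 0 0 0;-.02 -.02 0 0 0 0;-.015 -.02 0 0 0 0;-.01 -.02 0 0 0 0;0 -.02 0 0 0 0;0 0 0 0 0 0;0 0 0 0 0 0'
python3 - <<'E'
from cell import cams,readout
import cv2
for n in("side","top"): cv2.imwrite(f"pics/{n}11.png",cams.capture(n))
a=cv2.imread("pics/top11.png")
cv2.imwrite("pics/z11.png",cv2.convertScaleAbs(cv2.resize(a[80:160,210:340],None,fx=6,fy=6,interpolation=cv2.INTER_CUBIC),alpha=1.5))
E
```

```text
t: 26.75
eef_pos: [544.9, -344.0, 214.6]
eef_rot: [-0.0, 0.59, 0.807, 0.0]
wrist_force: [0.8, 1.0, 0.1]
grip_width: 0.2
```

View pics/top11.png

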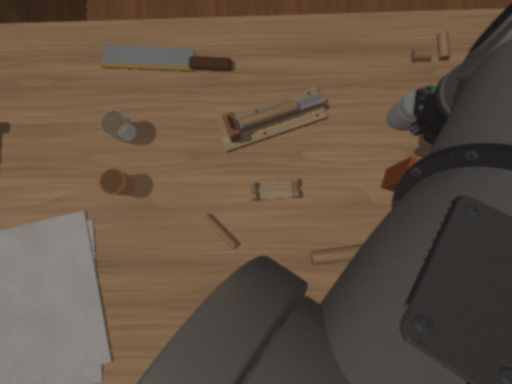

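View pics/side11.png

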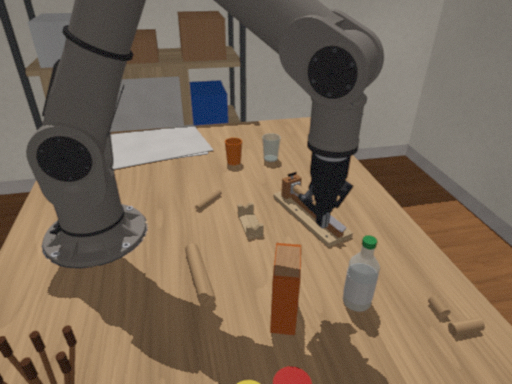

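View pics/z11.png

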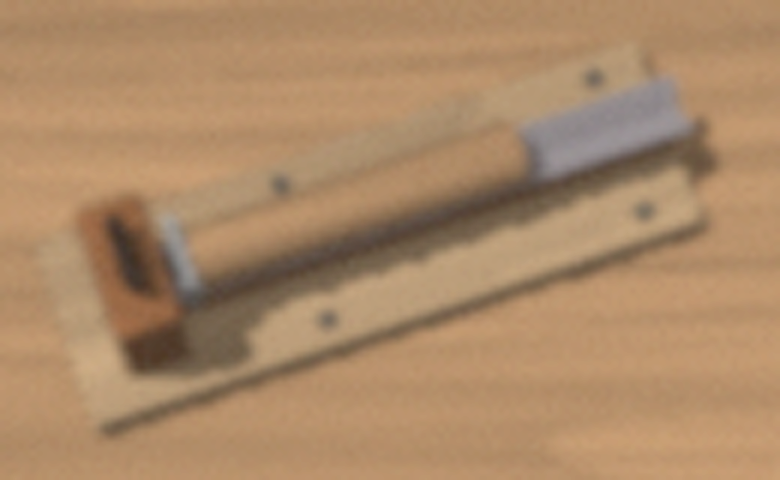

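Run:
```python
from cell import arm
print(arm.sign_off())
```

```text
the job is handed in; nothing more can be done
None
```

The job is handed in after about 27 s on the robot's clock. I lifted the dowel from its rest and laid it in the groove about 50 mm short of the pad. I let go, then slid it home by pushing its rear end with the closed fingers.

- **Press:** I held it for about 1.2 s, with wrist-force readings from 7.8 to 9.3 N along the groove. Then I backed off slowly and moved the arm clear.
- **Last checks:** In the final pictures the dowel lies straight in the groove with its end at the pad. The tumbler, beaker, carton and bottle look unmoved, though in the top view the arm partly hides the bottle and carton. I read no force after letting go. A gap under about 1 mm at the pad could not be seen in the pictures, and I did not touch the dowel again to check.
- **Disagreements:** The two cameras differed by 10 to 13 mm in y. The robot's base ring showed the side camera was about 2 px off, so I used the top view for absolute positions. I used the side view mainly for distances within that picture, such as dowel to rail and dowel to pad.
- **Firm contact when laying:** The wrist force briefly read about 24 N downwards in the groove. That was before release, and away from the stop.

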